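Unload the angle rotor and sort the tubes by cap colour

TASK

The spin is over: draw the three capped tubes out of the centrifuge's angled rotor and sort them by cap colour, both green caps into the green bucket and the yellow cap into the yellow tub, each lowered in bottom end first rather than dropped from a height. The raised lid hangs over the bowl and must not be bumped, so come in under it with the hand tilted; the rotor turns on its spindle, so each tube can be brought round to the hinge side, where it pulls out freely along its slant. Leave the bucket and the tub standing upright and the other things on the bench where they are.

Things in the scene. Friction and masses are not known exactly. Their poses are not given: they have to be found in the camera images.
- centrifuge: bench centrifuge, white case with a grey sloping control panel in front, fixed, its hinge side turned away to the right, 290 mm wide (y), from x = -0.185 (front) to +0.155 (rear), top deck and bowl rim 135 mm above the worktop. Origin on the worktop under the rotor's spindle; x points to the rear, where the lid is hinged, z up
- lid: the centrifuge's open lid, rigidly held, 300 mm long, 284 mm wide. Origin on the hinge line, 150 mm behind the spindle, 143 mm above the worktop; from there its inner side rises at 62 degrees to the horizontal, leaning over the bowl towards the panel: its free edge hangs 9 mm behind the spindle, 405 mm above the worktop. A strut on each side, 136 mm left and right of the spindle
- rotor: aluminium rotor, 247 mm across; turns both ways on its upright spindle (friction 0.12 N m; stays where left, coasts a little if flicked). Origin on the spindle, 30 mm above the worktop, z up. 6 sleeves 60 degrees apart, every second one empty, lean 30 degrees, mouth towards the spindle: cap middles 50 mm from it and 142 mm above the worktop. All else on it is below 132 mm
- tube_green_1: clear sample tube with a green screw cap, 120 mm long, 17 mm across; cap 23 mm across, from 103 to 120 mm up; about 30 g. Origin at the tip of its conical bottom, z along it to the cap (cap middle at z = 0.111). Starts in a rotor sleeve that holds its lowest 85 mm with 1.4 mm play all round: it comes out only straight along its axis; the cap and 18 mm of body stand free
- tube_green_2: clear sample tube with a green screw cap, 120 mm long, 17 mm across; cap 23 mm across, from 103 to 120 mm up; about 30 g. Origin at the tip of its conical bottom, z along it to the cap (cap middle at z = 0.111). Starts in a rotor sleeve that holds its lowest 85 mm with 1.4 mm play all round: it comes out only straight along its axis; the cap and 18 mm of body stand free
- tube_yellow: clear sample tube with a yellow screw cap, 120 mm long, 17 mm across; cap 23 mm across, from 103 to 120 mm up; about 30 g. Origin at the tip of its conical bottom, z along it to the cap (cap middle at z = 0.111). Starts in a rotor sleeve that holds its lowest 85 mm with 1.4 mm play all round: it comes out only straight along its axis; the cap and 18 mm of body stand free
- green_bucket: loose open green plastic bucket, 136 mm across and 128 mm high at the rim, thin wire handle hanging down outside; inside about 92 mm across at the floor (3 mm up) and 120 mm at the rim. Origin under its centre, z up. It stands to the left of the centrifuge
- yellow_tub: loose open yellow plastic tub, 124 mm across at the rim, 82 mm high; inside 88 mm across at the floor (4 mm up) and about 115 mm at the rim. Origin under its centre, z up. It stands to the left of the centrifuge, beside the bucket
- bench_timer: bystander: white bench timer, 56 mm wide, 63 mm high. Origin under its centre
- amber_bottle: bystander: small brown bottle with a black cap, 22 mm across, 53 mm high. Origin under its centre
- red_cap_bottle: bystander: small white bottle with a red cap, 22 mm across, 41 mm high. Origin under its centre
- tape: bystander: roll of cream tape lying flat, 70 mm across, 19 mm high. Origin under its centre

How it is judged:
By the outcome, as a careful person would: the job done as asked, in the order asked, and still so for the second after the job is handed in, with the robot touching nothing.
It also fails if it takes over 72 s, if anything falls off the work surface, if the arm or the gripper's body presses on something with over 40 N, if the wrist force passes 120 N, or if a joint passes its speed limit or range.

ROBOT

A 6-joint arm with a two-finger parallel gripper is mounted at the origin on a cart in front of the work surface, level with it; the furniture and walls round the work are solid. World frame = base frame: x ahead of the robot, y to its left, z up, the work surface at z = 0. Lengths are in m, angles in rad, forces in N, time in s.
With the tool pointing down it reaches from about 0.375 to 0.975 m from the base axis. Payload 3.8 kg.
Tool frame: the origin (TCP) lies midway between the tips of the shut fingers; the grasp point (between the pads) lies 19 mm behind it; z points along the fingers, y is the line along which they close (so a half turn about z gives the same grasp; the last joint's range is limited). The gripper opens to 85 mm and grips with 20 to 120 N. Pads are 22 mm wide; open, the fingers measure 114 mm over their backs; the gripper's body (76 mm by 85 mm) begins 54 mm behind the grasp point. The pads swing forward as they close: fully open they stand 13 mm farther back than shut.
Start: joints at [1.138, 0.264, 1.604, -0, 1.274, -0.037], TCP at [0.26, 0.623, 0.231] pointing down, gripper open.
Joint ranges: [-2.63, 2.63], [-0.94, 2.18], [0.31, 2.57], [-1.31, 4.45], [0, 2.66], [-2.55, 2.55]. Speed limits (rad/s): [2.57, 2.57, 3.14, 3.14, 3.14, 3.14].

INTERFACE

Orientations are given as a rotation vector (axis times angle).
In Python, from workcell import bot, cams gives the robot as it stands.
- The arm moves only by the tool play_rows, never from a script. Its argument "rows" is a list of rows, each a list of 2 entries, a list of its own where there are three numbers: the shift along the tool's x, y, z scaled (see below), then the turn, a rotation vector about the tool's x, y, z scaled (see below). A call has 1 to 20 rows; each row is the pose to reach, as a shift and turn from the pose commanded when the call began, along the tool's axes at that moment; what a row does not reach only later rows make up. The controller multiplies each number of a shift by 250 mm and each number of a turn by 45 degrees. A row lasts 1/12 s, in which the tool goes at most 41.7 mm and 7.16 degrees, less where a joint would pass 70% of its speed; a pose out of reach is approached as far as the arm can. A call with a number of a shift or a turn outside -1 to 1 is refused whole. A call with a gripper value outside its range is refused whole. "claw" is the opening, from -1 (shut) to 1 (fully open), set as the call begins (left out, the last holds). The fingers move at their own pace and stop on an object; "newtons" is the grip in N (left out, the last holds). Time passes only in rows, so rows that repeat a pose let the fingers close. It gives the time, the measured TCP pose, the force, the opening and the grip force at its end, in the units of the state.
- bot.read_state(): the state, without advancing time (a new reading comes with each control period).
- cams.read_camera(name): name is "side" or "top" or "wrist"; returns a dict with "image" (480x640x3 uint8, red, green, blue), "K" (3x3 intrinsics, pixels), "k1" (the pictures are not rectified: a ray, as slopes to the right and down, at radius r is drawn at 1 + k1 r^2 times it, then the intrinsics apply), "T" (4x4, takes a point from camera to world coordinates); the wrist camera has in their place "mount" (4x4, takes a point from camera to tool coordinates, whose origin is the TCP and whose axes are the flange's). Camera axes: x right, y down, z forward; pixel columns grow to the right and rows downward; lengths in m; the calibration is good to about 2 mm. A picture is of the moment at which its call begins: read the wrist's pose just before it. There is no depth.
- bot.finish_job(): hands the job in; it is judged then, once.
The state is a dict: "time": time; "q": joint angles; "joint_vel": joint speeds; "joint_torque": joint torques, N m; "tool_pos": TCP position; "tcp_rot": TCP orientation; "wrist_force": force on the tool from outside, world axes, zero at the start; "torque": the same for the moment, N m; "width": opening from 0.0 (shut) to 1.0 (fully open); "grip_force": force on a finger pad.
Only numpy, scipy, OpenCV 4.12 (cv2) and the standard library are available. Lean on these libraries where they do the work, as an engineer would, in place of code of your own. Each camera call takes 0.05 s, during which the arm holds its last target. There are 200 camera calls.

## Working session

There is one attempt and no reset: what is moved stays moved. The work goes in short steps, Python scripts to look and compute and a tool call to move; the robot and the scene stay as the last step left them, time stands still between calls to the robot, and variables do not carry over. Pictures are saved under pics/ and viewed, at most 10 in all, crops included, and the job is handed in when it is done.

Besides the shell and the picture viewer there is one more tool, called after "Request:" as a command line: name --argument value ..., lists and objects as JSON in quotes. play_rows: Moves the arm, as the interface text tells. Its arguments: {"type":"object","properties":{"rows":{"type":"array","items":{"type":"array"}},"claw":{"type":"number"},"newtons":{"type":"number"}},"required":["rows"]}

```bash
ls; mkdir -p pics
cat > h.py <<'E'
import numpy as np, cv2
from scipy.spatial.transform import Rotation as R
from workcell import bot, cams
def grab(n):
    s=bot.read_state(); c=cams.read_camera(n)
    if n=='wrist':
        T=np.eye(4);T[:3,:3]=R.from_rotvec(s['tcp_rot']).as_matrix();T[:3,3]=s['tool_pos']
        c['T']=T@c['mount']
    return c
def ray(c,u,v):
    K=c['K'];x=(u-K[0,2])/K[0,0];y=(v-K[1,2])/K[1,1];rd=np.hypot(x,y);r=rd
    for _ in range(30): r=rd/(1+c['k1']*r*r)
    s=r/rd if rd>0 else 1
    d=c['T'][:3,:3]@np.array([x*s,y*s,1]);return c['T'][:3,3],d/np.linalg.norm(d)
def onplane(c,u,v,z):
    o,d=ray(c,u,v);return o+d*(z-o[2])/d[2]
def proj(c,p):
    q=np.linalg.inv(c['T'])@np.append(p,1);x,y=q[0]/q[2],q[1]/q[2];f=1+c['k1']*(x*x+y*y)
    return np.array([c['K'][0,0]*x*f+c['K'][0,2],c['K'][1,1]*y*f+c['K'][1,2]])
def tri(rs):
    A=sum(np.eye(3)-np.outer(d,d) for o,d in rs);b=sum((np.eye(3)-np.outer(d,d))@o for o,d in rs)
    p=np.linalg.solve(A,b);return p,[np.linalg.norm(np.cross(p-o,d)) for o,d in rs]
def save(c,n): cv2.imwrite('pics/'+n,c['image'][:,:,::-1])
def blobs(c,lo,hi,amin=40):
    h=cv2.cvtColor(c['image'],cv2.COLOR_RGB2HSV);m=cv2.inRange(h,lo,hi)
    n,l,st,ce=cv2.connectedComponentsWithStats(m)
    return [(ce[i].round(1).tolist(),st[i].tolist()) for i in range(1,n) if st[i][4]>=amin]
G=((40,70,30),(85,255,255));Y=((20,100,80),(35,255,255))
E
python3 - <<'E'
from h import *
for n in('side','top','wrist'):
    c=grab(n);save(c,n+'0.png');print(n,c['T'].round(3).tolist(),c['K'].round(1).tolist(),c['k1'])
    print('G',blobs(c,*G));print('Y',blobs(c,*Y))
print(bot.read_state())
E
```

```text
pics
side [[-0.417, 0.408, -0.812, 1.341], [0.909, 0.172, -0.381, 0.391], [-0.015, -0.897, -0.442, 0.528], [0.0, 0.0, 0.0, 1.0]] [[438.8, 0.0, 316.6], [0.0, 438.8, 245.2], [0.0, 0.0, 1.0]] -0.10785277364350934
G [([225.3, 118.7], [215, 117, 23, 4, 81]), ([140.0, 248.1], [53, 188, 174, 111, 5682]), ([327.6, 216.8], [322, 212, 12, 11, 94]), ([428.0, 239.6], [402, 214, 57, 56, 2493]), ([301.4, 227.1], [296, 223, 12, 9, 83])]
Y [([236.1, 92.8], [230, 89, 19, 11, 79]), ([209.2, 107.4], [201, 101, 17, 14, 209]), ([607.5, 217.2], [579, 207, 57, 22, 873]), ([293.1, 213.8], [288, 209, 11, 11, 97]), ([433.5, 289.6], [402, 263, 63, 64, 2735])]
top [[0.014, -0.998, 0.057, 0.449], [-1.0, -0.015, -0.011, 0.02], [0.012, -0.056, -0.998, 1.559], [0.0, 0.0, 0.0, 1.0]] [[598.2, 0.0, 322.5], [0.0, 598.2, 239.1], [0.0, 0.0, 1.0]] -0.15334157517467079
G [([600.7, 3.5], [590, 0, 23, 10, 81]), ([626.7, 5.3], [619, 0, 20, 13, 82]), ([456.1, 17.3], [449, 2, 15, 28, 105]), ([509.0, 13.5], [503, 3, 14, 20, 77]), ([447.5, 12.9], [442, 6, 11, 14, 41]), ([485.1, 25.9], [451, 6, 70, 33, 622]), ([529.2, 31.6], [521,
[... 2042 characters left out ...]
140, 450, 31, 30, 492])]
{'time': 0.15, 'q': array([ 1.13811423e+00,  2.64604770e-01,  1.60511138e+00,  1.01818832e-05,
        1.27373447e+00, -3.68761577e-02]), 'joint_vel': array([-0.00018861, -0.00278743, -0.00601513,  0.00014622,  0.00170107,
        0.00047541]), 'joint_torque': array([ 3.40824581e-04, -5.15902805e+01, -3.67962062e+01,  1.06186675e-05,
        8.07504257e-03,  1.29420357e-06]), 'tool_pos': array([0.25997779, 0.62227108, 0.23020384]), 'tcp_rot': array([-6.17597560e-01, -3.07983679e+00,  2.83447166e-03]), 'wrist_force': array([-0.03116665,  0.42004164,  0.78382266]), 'torque': array([ 0.00240375, -0.01533708, -0.05717529]), 'grip_force': 0.0, 'width': 1.0032145177996419}
```

Run:
```python
import cv2,numpy as np
s=cv2.imread('pics/side0.png');t=cv2.imread('pics/top0.png')
cv2.imwrite('pics/both.png',np.vstack([cv2.resize(s,(400,300)),cv2.resize(t,(400,300))]))
```

```text
(no output)
```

View pics/top0.png

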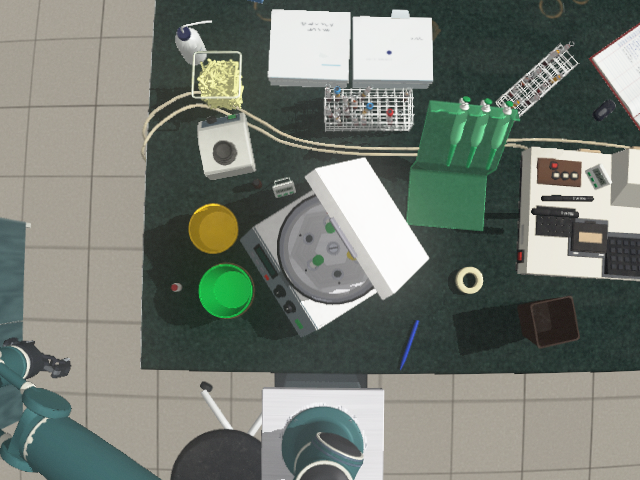

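View pics/side0.png

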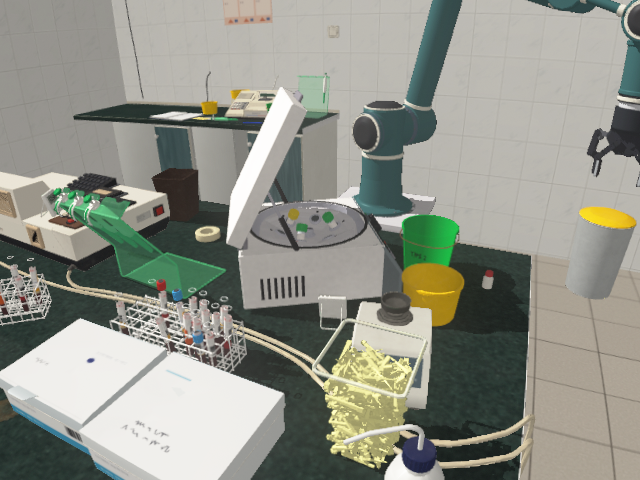

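The top view shows the bucket (223,292), the tub (213,228), and the rotor centre near (333,248). The caps are green (329,228), green (318,260) and yellow (~350,256, partly under the lid). The hinge faces right and away from the robot.

Run:
```python
from h import *
s=grab('side');t=grab('top')
for n,c in(('t',t),('s',s)):
    print(n,[b for b in blobs(c,(18,80,60),(36,255,255),15) if 200<b[0][1]<275 and 280<b[0][0]<370],[b for b in blobs(c,(40,60,40),(85,255,255),15) if 200<b[0][1]<275 and 280<b[0][0]<370])
for a,b in (((327.6,216.8),(317.8,259.8)),((301.4,227.1),(317.8,259.8)),((327.6,216.8),(329.5,227.9)),((301.4,227.1),(329.5,227.9)),((293.1,213.8),(349,256))):
    p,e=tri([ray(s,*a),ray(t,*b)]);print(p.round(4),np.round(e,4))
# bucket, tub rims by ellipse fit on masks
for n,lo,hi,box,z in(('bucket',(50,100,60),(75,255,255),(190,255,265,325),.128),('tub',(15,150,80),(30,255,255),(180,195,250,260),.082)):
    h=cv2.cvtColor(t['image'],cv2.COLOR_RGB2HSV);m=cv2.inRange(h,lo,hi);k=np.zeros_like(m);x0,y0,x1,y1=box;k[y0:y1,x0:x1]=m[y0:y1,x0:x1]
    ct=max(cv2.findContours(k,0,1)[0],key=cv2.contourArea);h=cv2.convexHull(ct);e=cv2.fitEllipse(h);print(n,e,cv2.boundingRect(h))
    P=np.array([onplane(t,*q[0],z) for q in h]);c,r=cv2.minEnclosingCircle(P[:,:2].astype(np.float32));print(' on rim plane',c,r, onplane(t,*e[0],z).round(4))
C=np.hstack([t['image'][140:350,165:445]]);cv2.imwrite('pics/c1.png',cv2.resize(C[:,:,::-1],None,fx=2.8,fy=2.8,interpolation=cv2.INTER_CUBIC))
C=s['image'][70:320,220:520];cv2.imwrite('pics/c2.png',cv2.resize(C[:,:,::-1],None,fx=2.4,fy=2.4,interpolation=cv2.INTER_CUBIC))
```

```text
t [([349.6, 255.9], [347, 251, 8, 9, 32])] [([329.4, 227.7], [325, 222, 10, 11, 73]), ([317.7, 259.8], [312, 255, 12, 11, 94])]
s [([293.1, 213.8], [288, 209, 11, 11, 99])] [([327.5, 216.7], [322, 212, 12, 11, 96]), ([301.4, 227.2], [296, 223, 12, 9, 85])]
[0.48   0.0161 0.1377] [0.0012 0.0012]
[ 0.4942 -0.0112  0.1134] [0.0293 0.0293]
[0.5442 0.0148 0.1635] [0.028 0.028]
[ 0.5569 -0.0119  0.1383] [0.0001 0.0001]
[ 0.4921 -0.0622  0.1375] [0.0035 0.0035]
bucket ((224.97975158691406, 290.497802734375), (54.699806213378906, 55.12220764160156), 94.8262939453125) (198, 264, 55, 54)
 on rim plane (0.4037895202636719, 0.2363545000553131) 0.06662540137767792 [0.4037 0.236  0.128 ]
tub ((212.90447998046875, 228.32521057128906), (49.66254806518555, 50.37998580932617), 171.84901428222656) (188, 203, 50, 51)
 on rim plane (0.5563040375709534, 0.27626627683639526) 0.06331845372915268 [0.5557 0.2765 0.082 ]
```

View pics/c1.png

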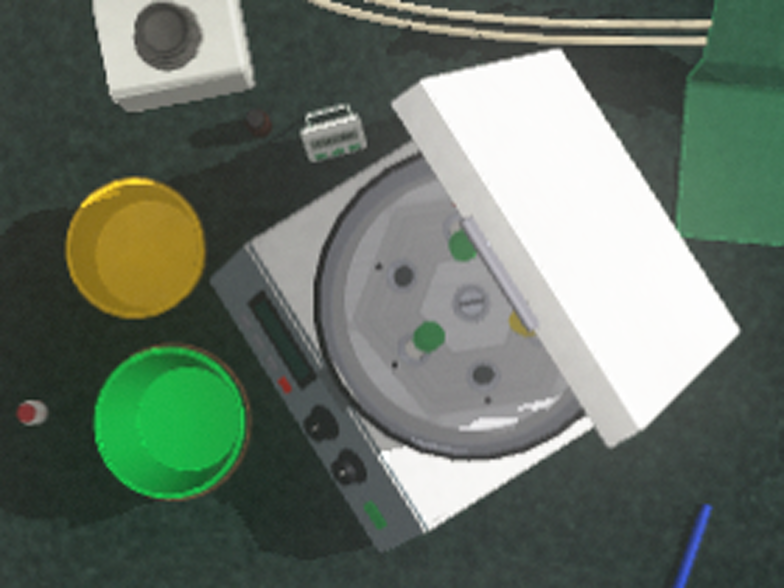

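View pics/c2.png

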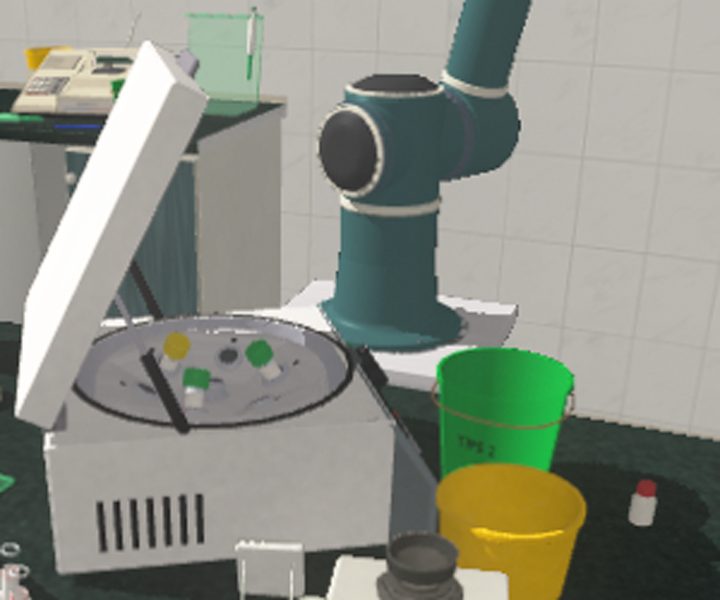

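The crops confirm it. Caps triangulate at z ≈ 0.138 (expected 0.142), and the rim radii come out at 67 and 63 mm, against 68 and 62 given. Next I work out the centrifuge frame and the first move.

```bash
cat >> h.py <<'E'
def frame(yaw,c):
    u=np.array([np.cos(yaw),np.sin(yaw),0]);v=np.array([-u[1],u[0],0]);return np.array([c[0],c[1],0]),u,v
K_=np.array([0,0,1.])
def tilt(u,deg=30):
    a=np.radians(deg);v=np.array([-u[1],u[0],0]);return np.c_[-np.cos(a)*u-np.sin(a)*K_,v,np.sin(a)*u-np.cos(a)*K_]
def rel(p0,R0,p,Rm):
    return (R0.T@(p-p0)/.25).round(3).tolist(),(R.from_matrix(R0.T@Rm).as_rotvec(degrees=True)/45).round(3).tolist()
def cur():
    s=bot.read_state();return s['tool_pos'],R.from_rotvec(s['tcp_rot']).as_matrix()
E
python3 - <<'E'
from h import *
t=grab('top');s=grab('side');f=lambda a,b,z:onplane(t,a/2.8+165,b/2.8+140,z)
A,B=f(247,245,.135),f(427,530,.135);d=B-A;print('deck front',A,B,np.linalg.norm(d),np.degrees(np.arctan2(d[1],d[0]))+90)
C=f(430,137,.135)-A;print('side dir',np.degrees(np.arctan2(C[1],C[0])))
A2,B2=f(392,103,.415),f(612,445,.415);d=B2-A2;print('lid edge',A2,B2,np.linalg.norm(d),np.degrees(np.arctan2(d[1],d[0]))+90)
for z in(.11,.125,.14):print('spindle',f(471,303,z).round(4))
# bowl rim ellipse points
P=np.array([f(a,b,.135)[:2] for a,b in((316,285),(330,220),(350,385),(400,438),(470,460),(372,175),(540,445),(425,152))])
M=np.c_[2*P,np.ones(len(P))];x=np.linalg.lstsq(M,(P**2).sum(1),rcond=None)[0];print('bowl',x[:2],np.sqrt(x[2]+x[0]**2+x[1]**2))
caps=[tri([ray(s,*a),ray(t,*b)])[0] for a,b in(((327.5,216.7),(317.7,259.8)),((301.4,227.2),(329.4,227.7)))];print(caps)
print('Y at .142',onplane(s,293.1,213.8,.140))
for w in caps: pass
print(bot.read_state()['time'],t['image'].shape,cams.read_camera('wrist')['mount'].round(3).tolist())
E
```

```text
deck front [0.55527919 0.17046228 0.135     ] [0.3155202  0.01328785 0.135     ] 0.2866847966052008 -56.753083297836525
side dir -58.42487620295228
lid edge [0.63413732 0.04315144 0.415     ] [ 0.40128113 -0.1108913   0.415     ] 0.279197374432356 -56.513930732988456
spindle [ 0.5097 -0.0221  0.11  ]
spindle [ 0.5091 -0.0216  0.125 ]
spindle [ 0.5084 -0.0212  0.14  ]
bowl [ 0.51348805 -0.02544695] 0.1359980733813158
[array([0.48005413, 0.01612517, 0.13798738]), array([ 0.55734641, -0.0116161 ,  0.13829138])]
Y at .142 [ 0.49876722 -0.06261309  0.14      ]
0.35 (480, 640, 3) [[-0.001, -0.947, -0.323, 0.083], [1.0, -0.001, 0.0, -0.0], [-0.001, -0.323, 0.947, -0.143], [0.0, 0.0, 0.0, 1.0]]
```

```bash
cat >> h.py <<'E'
C,U,V=frame(np.radians(-57),(.511,-.0215))
RT=tilt(U)
def loc(x,y,z): return C+U*x+V*y+K_*z
def toloc(p): d=np.asarray(p)-C;return np.array([d@U,d@V,d[2]])
E
python3 - <<'E'
from h import *
p0,R0=cur();z=RT[:,2];P=loc(.003,-.052,.145);P1=P-.1*z
print(P,P1,rel(p0,R0,P1,RT));print(rel(P1,RT,P,RT));print(rel(p0,R0,.5*(p0+P1)+[0,0,.05],R0))
E
```

```text
[ 0.46902305 -0.05233724  0.145     ] [ 0.4417911  -0.01040371  0.23160254] ([-1.647, -2.057, -0.001], [0.199, -0.646, 0.745])
([0.0, -0.0, 0.4], [0.0, 0.0, 0.0])
([-0.823, -1.028, -0.201], [0.0, 0.0, 0.0])
```

Request:
play_rows --rows '[[[-0.8,-1.0,-0.2],[0.1,-0.3,0.37]],[[-0.8,-1.0,-0.2],[0.1,-0.3,0.37]],[[-0.8,-1.0,-0.2],[0.1,-0.3,0.37]],[[-0.8,-1.0,-0.2],[0.1,-0.3,0.37]],[[-0.8,-1.0,-0.2],[0.1,-0.3,0.37]],[[-0.8,-1.0,-0.2],[0.1,-0.3,0.37]],[[-0.8,-1.0,-0.2],[0.1,-0.3,0.37]],[[-0.8,-1.0,-0.2],[0.1,-0.3,0.37]],[[-0.8,-1.0,-0.2],[0.1,-0.3,0.37]]]' --claw -1

```text
time: 1.15
tool_pos: [0.3495, 0.3107, 0.283]
tcp_rot: [0.99, 2.746, -0.18]
wrist_force: [0.1, 0.0, -0.1]
width: 0.003
grip_force: 0.0
```

Run:
```python
from h import *
p0,R0=cur();z=RT[:,2];P=loc(.003,-.052,.145);P1=P-.1*z
s=bot.read_state();print(p0,s['q'].round(3),s['time'],R0.round(3).tolist(),rel(p0,R0,P1,RT))
```

```text
[0.34950484 0.31069181 0.28301588] [ 0.856 -0.143  1.958 -0.252  1.369  0.033] 1.15 [[-0.75, 0.642, 0.161], [0.615, 0.766, -0.187], [-0.244, -0.041, -0.969]] ([-1.017, -0.738, 0.499], [0.094, -0.343, 0.372])
```

Request:
play_rows --rows '[[[-1.0,-0.738,0.4],[0.094,-0.343,0.372]],[[-1.0,-0.738,0.4],[0.094,-0.343,0.372]],[[-1.0,-0.738,0.4],[0.094,-0.343,0.372]],[[-1.0,-0.738,0.4],[0.094,-0.343,0.372]],[[-1.0,-0.738,0.4],[0.094,-0.343,0.372]],[[-1.0,-0.738,0.4],[0.094,-0.343,0.372]],[[-1.0,-0.738,0.4],[0.094,-0.343,0.372]],[[-1.0,-0.738,0.4],[0.094,-0.343,0.372]],[[-1.0,-0.738,0.4],[0.094,-0.343,0.372]],[[-1.0,-0.738,0.4],[0.094,-0.343,0.372]]]'

```text
time: 1.98
tool_pos: [0.4346, 0.0, 0.2524]
tcp_rot: [1.272, 2.34, -0.341]
wrist_force: [0.7, 0.7, -0.2]
width: 0.001
grip_force: 0.0
```

Run:
```python
from h import *
p0,R0=cur();z=RT[:,2];P=loc(.003,-.052,.145)
s=bot.read_state();print(p0,s['q'].round(3),s['time'],rel(p0,R0,P,RT))
c=grab('wrist');save(c,'w1.png');print(blobs(c,(18,120,90),(36,255,255),60));print(blobs(c,(45,100,60),(80,255,255),60))
for a in(67.6,-52.4,187.6):
    a=np.radians(a);print(proj(c,loc(.05*np.cos(a),.05*np.sin(a),.142)).round(1))
```

```text
[4.34557801e-01 2.93388865e-05 2.52423673e-01] [ 0.337 -0.331  2.227 -0.553  1.173 -0.039] 1.9833 ([-0.003, 0.002, 0.497], [-0.002, -0.003, -0.0])
[([337.0, 248.3], [323, 234, 29, 30, 651])]
[([386.0, 181.1], [369, 166, 35, 31, 921]), ([430.4, 241.1], [416, 226, 30, 31, 689]), ([384.0, 316.4], [366, 312, 32, 8, 120])]
[427.7 242.1]
[330.8 250.5]
[379.3 180.4]
```

View pics/w1.png

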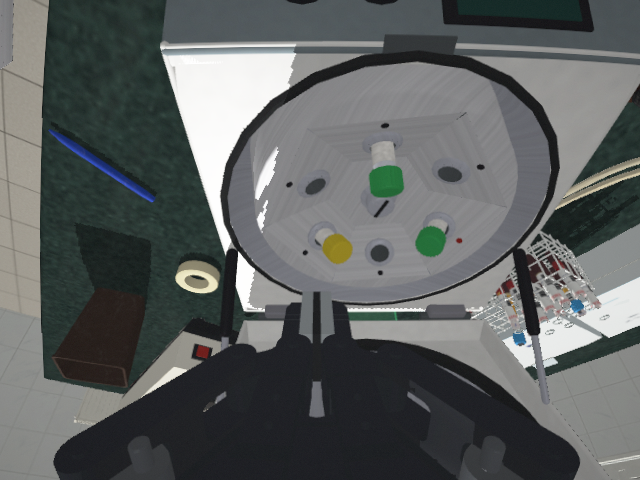

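The wrist view shows the hand under the lid with all three caps clear: green (386,181), green (430,241) and yellow (337,248). I refine the centre with three-view triangulation.

Run:
```python
from h import *
from scipy.optimize import least_squares
w=grab('wrist');s=grab('side');t=grab('top')
obs=[(187.6,(386,181.1),(327.5,216.7),(317.7,259.8)),(67.6,(430.4,241.1),(301.4,227.2),None),(-52.4,(337,248.3),(293.1,213.8),None)]
Ps=[]
for a,x,y,zz in obs:
    r=[ray(w,*x),ray(s,*y)]+([ray(t,*zz)] if zz else [])
    p,e=tri(r);Ps.append(p);print(p.round(4),np.round(e,4),toloc(p).round(4))
P=np.array(Ps);f=lambda q:np.concatenate([[P[i,0]-q[0]-.05*np.cos(q[2]+k),P[i,1]-q[1]-.05*np.sin(q[2]+k)] for i,k in((0,2.0944),(1,0),(2,-2.0944))])
r=least_squares(f,[.511,-.0215,np.radians(10)]);print(r.x,np.degrees(r.x[2])+57,r.fun.round(4))
# case yaw from hinge / deck front edge in wrist image
A=onplane(w,163,44,.135);B=onplane(w,640,56,.135);d=B-A;print(A,B,np.degrees(np.arctan2(d[1],d[0]))-90)
```

```text
[0.4824 0.0175 0.1396] [0.0027 0.0008 0.003 ] [-0.0483 -0.0027  0.1396]
[ 0.5626 -0.0091  0.1409] [0.0001 0.0001] [0.0177 0.05   0.1409]
[ 0.4988 -0.0628  0.1403] [0.0003 0.0003] [ 0.028  -0.0327  0.1403]
[ 0.51460604 -0.01814592  0.19353455] 68.08871274917514 [ 0.0007 -0.002  -0.0011 -0.0006  0.0004  0.0026]
[0.31885692 0.02254101 0.135     ] [0.55101449 0.17231899 0.135     ] -57.17165094006549
```

```bash
sed -i 's/(.511,-.0215)/(.513,-.0195)/' h.py
python3 - <<'E'
from h import *
p0,R0=cur();P=loc(-.002,-.053,.141)
print(rel(p0,R0,P,RT))
for a in np.linspace(-92,-32,9)[1:]:
    a=np.radians(a);print(rel(P,RT,loc(.05*np.cos(a),.052*np.sin(a),.141),RT)[0])
E
```

```text
([0.017, -0.001, 0.506], [0.002, -0.003, 0.008])
[-0.024, 0.005, 0.014]
[-0.046, 0.009, 0.026]
[-0.068, 0.017, 0.039]
[-0.088, 0.028, 0.051]
[-0.108, 0.043, 0.062]
[-0.125, 0.06, 0.072]
[-0.141, 0.08, 0.081]
[-0.154, 0.102, 0.089]
```

Request:
play_rows --rows '[[[0.017,0,0.15],[0,0,0.008]],[[0.017,0,0.3],[0,0,0.008]],[[0.017,0,0.4],[0,0,0.008]],[[0.017,0,0.47],[0,0,0.008]],[[0.017,0,0.506],[0,0,0.008]],[[0.017,0,0.506],[0,0,0.008]],[[0.017,0,0.506],[0,0,0.008]]]'

```text
time: 2.77
tool_pos: [0.4675, -0.0472, 0.141]
tcp_rot: [1.271, 2.34, -0.338]
wrist_force: [-0.7, -0.1, 0.0]
width: 0.001
grip_force: 0.0
```

Request:
play_rows --rows '[[[-0.024,0.005,0.014],[0,0,0]],[[-0.046,0.009,0.026],[0,0,0]],[[-0.068,0.017,0.039],[0,0,0]],[[-0.078,0.022,0.045],[0,0,0]],[[-0.088,0.028,0.051],[0,0,0]],[[-0.098,0.036,0.056],[0,0,0]],[[-0.108,0.043,0.062],[0,0,0]],[[-0.117,0.052,0.067],[0,0,0]],[[-0.125,0.06,0.072],[0,0,0]],[[-0.133,0.07,0.077],[0,0,0]],[[-0.141,0.08,0.081],[0,0,0]],[[-0.148,0.091,0.085],[0,0,0]],[[-0.154,0.102,0.089],[0,0,0]],[[-0.154,0.102,0.089],[0,0,0]],[[-0.154,0.102,0.089],[0,0,0]]]'

```text
time: 4.02
tool_pos: [0.5128, -0.0718, 0.1403]
tcp_rot: [1.272, 2.339, -0.339]
wrist_force: [0.1, -0.4, -1.6]
width: -0.002
grip_force: 0.0
```

```bash
cat >> h.py <<'E'
def capsee(colors=('Y','G')):
    w=grab('wrist');s=grab('side')
    H={'Y':((18,120,90),(36,255,255)),'G':((45,100,60),(80,255,255))}
    for k in colors:
        for b in blobs(w,*H[k],80):
            if 300<b[0][0]<480 and b[0][1]<330: p=onplane(w,*b[0],.1405);l=toloc(p);print('w',k,b[0],l.round(4),'az',np.degrees(np.arctan2(l[1],l[0])).round(1),'r',np.hypot(*l[:2]).round(4))
        for b in blobs(s,*H[k],30):
            if 270<b[0][0]<345 and 195<b[0][1]<250: p=onplane(s,*b[0],.1405);l=toloc(p);print('s',k,b[0],l.round(4),'az',np.degrees(np.arctan2(l[1],l[0])).round(1),'r',np.hypot(*l[:2]).round(4))
    return w,s
E
python3 - <<'E'
from h import *
s=bot.read_state();print(s['time'],toloc(s['tool_pos']),s['q'].round(2));w,_=capsee();save(w,'w2.png')
E
```

```text
4.0167 [ 0.04375302 -0.02867146  0.14028796] [ 0.12 -0.08  2.25 -0.65  0.83 -0.05]
w Y [365.9, 313.6] [ 0.0507 -0.004   0.1405] az -4.5 r 0.0508
s Y [287.4, 218.5] [ 0.0441 -0.0082  0.1405] az -10.5 r 0.0449
s G [318.7, 212.4] [-0.0318 -0.0318  0.1405] az -135.0 r 0.045
s G [316.9, 226.2] [-0.0159  0.0472  0.1405] az 108.6 r 0.0498
```

Request:
play_rows --rows '[[[-0.006,0.013,0.003],[0,0,0]],[[-0.01,0.024,0.006],[0,0,0]],[[-0.013,0.033,0.008],[0,0,0]],[[-0.014,0.04,0.008],[0,0,0]],[[-0.014,0.04,0.008],[0,0,0]],[[-0.014,0.02,0.0],[0,0,0]],[[-0.014,0.0,-0.1],[0,0,0]],[[-0.014,0.0,-0.22],[0,0,0]],[[-0.014,0.05,-0.3],[0,0,0]],[[-0.014,0.1,-0.3],[0,0,0]],[[-0.014,0.1,-0.3],[0,0,0]],[[-0.014,0.1,-0.3],[0,0,0]]]'

```text
time: 5.12
tool_pos: [0.5152, -0.0289, 0.2079]
tcp_rot: [1.271, 2.339, -0.337]
wrist_force: [-0.2, -0.4, -0.3]
width: -0.004
grip_force: 0.0
```

Run:
```python
from h import *
s=bot.read_state();print(s['time'],toloc(s['tool_pos']),s['q'].round(2));w,_=capsee();save(w,'w3.png')
```

```text
5.1167 [ 0.00911373 -0.00329762  0.20787943] [ 0.21 -0.14  2.17 -0.59  1.   -0.07]
w Y [327.1, 253.2] [0.0506 0.0043 0.1405] az 4.8 r 0.0508
s Y [287.8, 220.2] [0.0441 0.0019 0.1405] az 2.5 r 0.0441
w G [400.9, 166.6] [-0.0243  0.0431  0.1405] az 119.4 r 0.0495
w G [363.5, 323.1] [0.1568 0.0416 0.1405] az 14.9 r 0.1622
s G [315.1, 211.6] [-0.0242 -0.0384  0.1405] az -122.2 r 0.0454
s G [320.8, 225.3] [-0.025   0.0438  0.1405] az 119.7 r 0.0505
```

View pics/w3.png

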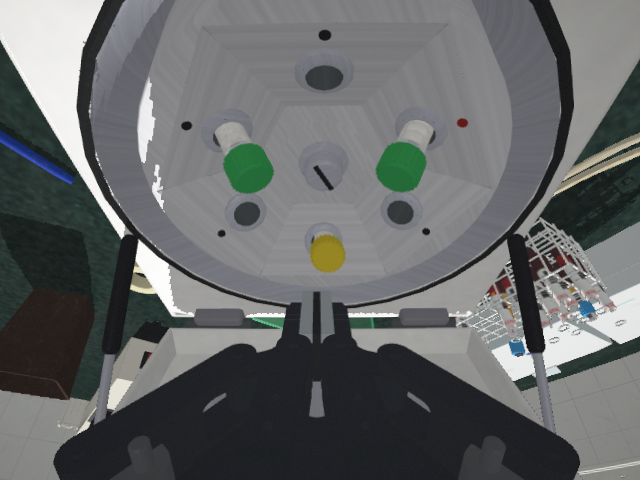

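Yellow sits at the hinge side (327,253), with the greens at ±120° and everything clear. Next comes the grasp.

Run:
```python
from h import *
w=grab('wrist');s=grab('side');p,e=tri([ray(w,327.1,253.2),ray(s,287.8,220.2)]);print(toloc(p),e)
p0,R0=cur();cap=loc(.0495,.0025,.142);print(proj(w,cap),proj(s,cap))
print(rel(p0,R0,cap-.045*RT[:,2],RT),rel(p0,R0,cap+.018*RT[:,2],RT))
```

```text
[0.044973   0.00288215 0.14204206] [np.float64(0.0013105855957196047), np.float64(0.0013105855957196192)]
[327.05358306 255.46828091] [285.40815428 219.85875895]
([-0.011, 0.03, 0.123], [-0.002, -0.003, -0.002]) ([-0.012, 0.03, 0.375], [-0.002, -0.003, -0.002])
```

Request:
play_rows --rows '[[[-0.006,0.03,0.03],[0,0,0]],[[-0.006,0.03,0.06],[0,0,0]],[[-0.006,0.03,0.1],[0,0,0]],[[-0.006,0.03,0.18],[0,0,0]],[[-0.006,0.03,0.26],[0,0,0]],[[-0.006,0.03,0.32],[0,0,0]],[[-0.006,0.03,0.36],[0,0,0]],[[-0.006,0.03,0.375],[0,0,0]],[[-0.006,0.03,0.375],[0,0,0]]]' --claw 0.06 --newtons 30

```text
time: 6.07
tool_pos: [0.5466, -0.0662, 0.1253]
tcp_rot: [1.274, 2.34, -0.341]
wrist_force: [0.4, 0.9, 0.6]
width: 0.531
grip_force: 0.0
```

Request:
play_rows --rows '[[[0,0,0],[0,0,0]],[[0,0,0],[0,0,0]],[[0,0,0],[0,0,0]],[[0,0,0],[0,0,0]],[[0,0,0],[0,0,0]],[[0,0,0],[0,0,0]]]' --claw -1 --newtons 30

```text
time: 6.57
tool_pos: [0.5479, -0.0653, 0.1278]
tcp_rot: [1.272, 2.338, -0.337]
wrist_force: [-0.9, -0.4, 2.2]
width: 0.251
grip_force: 29.5
```

Run:
```python
from h import *
s=bot.read_state();print(s['time'],toloc(s['tool_pos']),s['q'].round(2),s['width'],s['grip_force'],s['wrist_force'],s['torque']);p0,R0=cur();print(rel(p0,R0,p0-.13*RT[:,2],RT))
```

```text
6.5667 [0.05745105 0.00432045 0.12776749] [ 0.12  0.01  2.2  -0.67  0.81 -0.02] 0.25075560864209806 29.513551630661823 [-0.94099394 -0.39768591  2.19763242] [ 0.03516251  0.17013407 -0.09786907]
([0.0, 0.001, -0.52], [0.002, -0.001, -0.003])
```

Request:
play_rows --rows '[[[0,0,-0.02],[0,0,0]],[[0,0,-0.05],[0,0,0]],[[0,0,-0.09],[0,0,0]],[[0,0,-0.14],[0,0,0]],[[0,0,-0.2],[0,0,0]],[[0,0,-0.27],[0,0,0]],[[0,0,-0.34],[0,0,0]],[[0,0,-0.41],[0,0,0]],[[0,0,-0.47],[0,0,0]],[[0,0,-0.53],[0,0,0]],[[0,0,-0.56],[0,0,0]],[[0,0,-0.56],[0,0,0]]]' --newtons 40

```text
time: 7.57
tool_pos: [0.5102, -0.0058, 0.251]
tcp_rot: [1.271, 2.336, -0.333]
wrist_force: [0.7, -0.6, -0.1]
width: 0.252
grip_force: 39.4
```

Run:
```python
from h import *
s=bot.read_state();print(s['time'],toloc(s['tool_pos']),s['q'].round(2),s['width'],s['grip_force'],s['wrist_force']);w,_=capsee();save(w,'w4.png')
```

```text
7.5667 [-0.01301428  0.00516004  0.25102839] [ 0.27 -0.18  2.12 -0.56  1.1  -0.07] 0.2517275288703505 39.410752980038524 [ 0.68533712 -0.57984236 -0.09583485]
w Y [316.3, 325.5] [0.2242 0.0054 0.1405] az 1.4 r 0.2243
w G [370.7, 155.1] [-0.0243  0.0429  0.1405] az 119.6 r 0.0493
s G [315.1, 211.6] [-0.0242 -0.0384  0.1405] az -122.2 r 0.0454
s G [320.8, 225.3] [-0.025   0.0438  0.1405] az 119.7 r 0.0505
```

View pics/w4.png

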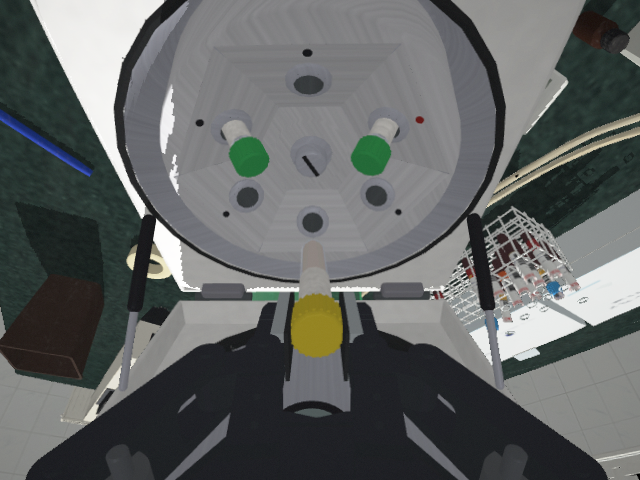

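Yellow tube is held and fully out; the empty mouth shows at (312,222).

Run:
```python
from h import *
p0,R0=cur();RV=tilt(U,0)
print(rel(p0,R0,p0-.08*U+[0,0,.03],RT))
A=np.array([.556,.277,.265]);print(rel(p0,R0,A,RV));print(rel(A,RV,A-[0,0,.163],RV))
```

```text
([0.218, -0.0, -0.264], [0.001, -0.002, -0.002])
([0.705, 0.774, -0.48], [0.002, 0.665, -0.002])
([0.0, 0.0, 0.652], [0.0, 0.0, 0.0])
```

Request:
play_rows --rows '[[[0.09,0,-0.12],[0,0,0]],[[0.2,0.03,-0.25],[0,0,0]],[[0.3,0.12,-0.32],[0,0.1,0]],[[0.4,0.24,-0.38],[0,0.2,0]],[[0.48,0.36,-0.42],[0,0.32,0]],[[0.56,0.48,-0.45],[0,0.44,0]],[[0.62,0.59,-0.47],[0,0.55,0]],[[0.67,0.69,-0.48],[0,0.62,0]],[[0.705,0.75,-0.48],[0,0.665,0]],[[0.705,0.774,-0.48],[0,0.665,0]],[[0.705,0.774,-0.48],[0,0.665,0]],[[0.705,0.774,-0.48],[0,0.665,0]]]'

```text
time: 8.67
tool_pos: [0.5557, 0.2757, 0.2635]
tcp_rot: [-1.501, -2.759, 0.003]
wrist_force: [-0.5, -0.8, -0.1]
width: 0.253
grip_force: 39.4
```

Run:
```python
from h import *
s=bot.read_state();print(s['time'],s['tool_pos'],s['q'].round(2),s['width'],s['grip_force'],s['wrist_force']);w=grab('wrist');save(w,'w5.png')
p0,R0=cur();RV=tilt(U,0);print(rel(p0,R0,np.array([.556,.277,.102]),RV))
# tub rim from the wrist view
h=cv2.cvtColor(w['image'],cv2.COLOR_RGB2HSV);m=cv2.inRange(h,(15,150,60),(30,255,255));ct=max(cv2.findContours(m,0,1)[0],key=cv2.contourArea)
P=np.array([onplane(w,*q[0],.082)[:2] for q in cv2.convexHull(ct)]);print(P.min(0),P.max(0),P.mean(0))
```

```text
8.6667 [0.55573336 0.27568711 0.26348182] [ 0.42  0.14  1.69 -0.    1.31 -0.15] 0.2534763866868305 39.42385427188128 [-0.45076663 -0.78570926 -0.08455221]
([0.003, 0.005, 0.648], [-0.001, 0.001, -0.002])
[0.49741079 0.21870105] [0.62160399 0.34289428] [0.55817716 0.2893299 ]
```

View pics/w5.png

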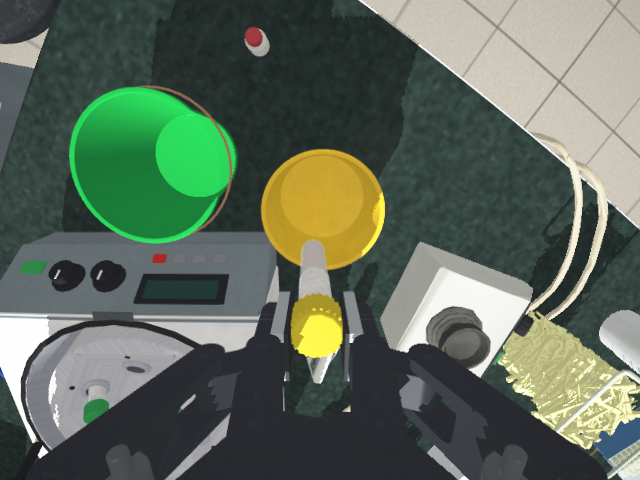

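The tube hangs over the tub, whose rim centre is at about (0.558, 0.279). Lower, release, withdraw.

Request:
play_rows --rows '[[[0.003,0.012,0.06],[0,0,0]],[[0.003,0.012,0.14],[0,0,0]],[[0.003,0.012,0.24],[0,0,0]],[[0.003,0.012,0.34],[0,0,0]],[[0.003,0.012,0.44],[0,0,0]],[[0.003,0.012,0.53],[0,0,0]],[[0.003,0.012,0.59],[0,0,0]],[[0.003,0.012,0.63],[0,0,0]],[[0.003,0.012,0.648],[0,0,0]],[[0.003,0.012,0.648],[0,0,0]],[[0.003,0.012,0.648],[0,0,0]]]'

```text
time: 9.63
tool_pos: [0.559, 0.2792, 0.1039]
tcp_rot: [1.5, 2.759, 0.004]
wrist_force: [-0.4, -0.3, 0.3]
width: 0.247
grip_force: 39.4
```

Request:
play_rows --rows '[[[0,0,0],[0,0,0]],[[0,0,0],[0,0,0]],[[0,0,0],[0,0,0]],[[0,0,0],[0,0,0]],[[0,0,-0.1],[0,0,0]],[[0,0,-0.25],[0,0,0]],[[0,0,-0.4],[0,0,0]],[[0,0,-0.55],[0,0,0]],[[0,0,-0.65],[0,0,0]],[[0,0,-0.65],[0,0,0]]]' --claw 0.1

```text
time: 10.47
tool_pos: [0.5621, 0.2806, 0.2742]
tcp_rot: [1.497, 2.752, 0.019]
wrist_force: [0.8, 0.2, 1.1]
width: 0.552
grip_force: 0.0
```

Run:
```python
from h import *
s=bot.read_state();print(s['time'],s['tool_pos'],s['q'].round(2),s['width'],s['wrist_force']);w=grab('wrist');save(w,'w6.png')
p0,R0=cur();RV=tilt(U,0)
A=loc(-.09,-.02,.27);print('G',rel(p0,R0,A,RT))
```

```text
10.4667 [0.56208458 0.28055473 0.27417764] [ 0.42  0.14  1.67  0.    1.31 -0.15] 0.5524108986817724 [0.84539401 0.23492749 1.11054599]
G ([-0.542, -0.892, -0.006], [0.013, -0.665, -0.005])
```

View pics/w6.png

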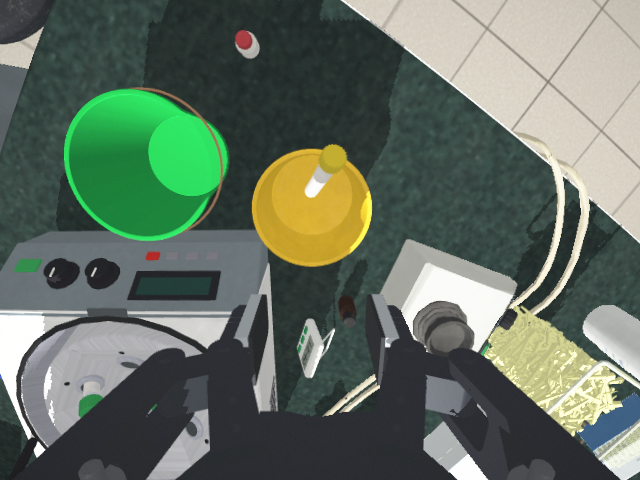

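Yellow stands in the tub at (330,165), and the bucket and tub are undisturbed. Next, push green_1 from −120° round to the hinge.

```bash
cat >> h.py <<'E'
def arc(p0,R0,P,a0=-155,a1=-22,n=17):
    z=RT[:,2];A=P-.12*z
    print('to A',rel(p0,R0,A,RT));print('A>P',rel(A,RT,P,RT)[0])
    # ease: uniform then slow end
    f=np.r_[np.linspace(0,.9,n-4)[1:],.94,.97,.99,1,1]
    print([[x,[0,0,0]] for x in [rel(P,RT,loc(.051*np.cos(a),.051*np.sin(a),.141),RT)[0] for a in np.radians(a0+(a1-a0)*f)]])
E
python3 - <<'E'
from h import *
p0,R0=cur();a=np.radians(-155);arc(p0,R0,loc(.051*np.cos(a),.051*np.sin(a),.141))
E
```

```text
to A ([-0.477, -0.9, 0.094], [0.013, -0.665, -0.005])
A>P [-0.0, 0.0, 0.48]
[[[-0.015, -0.031, 0.009], [0, 0, 0]], [[-0.035, -0.058, 0.02], [0, 0, 0]], [[-0.059, -0.081, 0.034], [0, 0, 0]], [[-0.085, -0.099, 0.049], [0, 0, 0]], [[-0.114, -0.111, 0.066], [0, 0, 0]], [[-0.144, -0.117, 0.083], [0, 0, 0]], [[-0.175, -0.117, 0.101], [0, 0, 0]], [[-0.205, -0.111, 0.118], [0, 0, 0]], [[-0.234, -0.099, 0.135], [0, 0, 0]], [[-0.261, -0.081, 0.151], [0, 0, 0]], [[-0.284, -0.059, 0.164], [0, 0, 0]], [[-0.304, -0.032, 0.176], [0, 0, 0]], [[-0.313, -0.016, 0.181], [0, 0, 0]], [[-0.319, -0.003, 0.184], [0, 0, 0]], [[-0.322, 0.005, 0.186], [0, 0, 0]], [[-0.324, 0.01, 0.187], [0, 0, 0]], [[-0.324, 0.01, 0.187], [0, 0, 0]]]
```

Request:
play_rows --rows '[[[-0.05,-0.1,0.0],[0,-0.06,0]],[[-0.12,-0.24,0.01],[0.01,-0.16,0]],[[-0.2,-0.4,0.03],[0.01,-0.3,0]],[[-0.29,-0.56,0.05],[0.01,-0.44,0]],[[-0.37,-0.7,0.07],[0.01,-0.55,0]],[[-0.44,-0.82,0.09],[0.013,-0.63,-0.005]],[[-0.477,-0.9,0.094],[0.013,-0.665,-0.005]],[[-0.477,-0.9,0.094],[0.013,-0.665,-0.005]],[[-0.477,-0.9,0.094],[0.013,-0.665,-0.005]]]' --claw -1

```text
time: 11.27
tool_pos: [0.4327, 0.0559, 0.2397]
tcp_rot: [1.269, 2.346, -0.353]
wrist_force: [-0.1, 1.4, 0.8]
width: 0.002
grip_force: 0.0
```

Run:
```python
from h import *
s=bot.read_state();p0,R0=cur();a=np.radians(-155);print(s['time'],toloc(p0),rel(p0,R0,loc(.051*np.cos(a),.051*np.sin(a),.141),RT));capsee('G')
```

```text
11.2667 [-0.10692534 -0.02627665  0.23971136] ([-0.014, 0.024, 0.463], [-0.013, -0.003, 0.007])
w G [301.4, 256.3] [-0.0222 -0.0407  0.1405] az -118.6 r 0.0464
w G [397.3, 256.6] [-0.0227  0.0432  0.1405] az 117.7 r 0.0488
s G [315.1, 211.6] [-0.0242 -0.0384  0.1405] az -122.2 r 0.0454
s G [320.8, 225.3] [-0.025   0.0438  0.1405] az 119.7 r 0.0505
```

Request:
play_rows --rows '[[[-0.014,0.024,0.1],[-0.013,0,0.007]],[[-0.014,0.024,0.22],[-0.013,0,0.007]],[[-0.014,0.024,0.33],[-0.013,0,0.007]],[[-0.014,0.024,0.41],[-0.013,0,0.007]],[[-0.014,0.024,0.45],[-0.013,0,0.007]],[[-0.014,0.024,0.463],[-0.013,0,0.007]],[[-0.014,0.024,0.463],[-0.013,0,0.007]],[[-0.014,0.024,0.463],[-0.013,0,0.007]]]'

```text
time: 12.03
tool_pos: [0.4727, 0.0089, 0.1438]
tcp_rot: [1.271, 2.338, -0.335]
wrist_force: [-0.3, 1.1, 0.5]
width: 0.003
grip_force: 0.0
```

Request:
play_rows --rows '[[[-0.008,-0.016,0.005],[0,0,0]],[[-0.02,-0.038,0.012],[0,0,0]],[[-0.035,-0.058,0.02],[0,0,0]],[[-0.059,-0.081,0.034],[0,0,0]],[[-0.085,-0.099,0.049],[0,0,0]],[[-0.114,-0.111,0.066],[0,0,0]],[[-0.144,-0.117,0.083],[0,0,0]],[[-0.175,-0.117,0.101],[0,0,0]],[[-0.205,-0.111,0.118],[0,0,0]],[[-0.234,-0.099,0.135],[0,0,0]],[[-0.261,-0.081,0.151],[0,0,0]],[[-0.273,-0.07,0.157],[0,0,0]],[[-0.284,-0.059,0.164],[0,0,0]],[[-0.295,-0.046,0.17],[0,0,0]],[[-0.304,-0.032,0.176],[0,0,0]],[[-0.31,-0.022,0.179],[0,0,0]],[[-0.315,-0.012,0.182],[0,0,0]],[[-0.319,-0.003,0.184],[0,0,0]],[[-0.322,0.005,0.186],[0,0,0]],[[-0.322,0.005,0.186],[0,0,0]]]'

```text
time: 13.7
tool_pos: [0.5242, -0.0686, 0.1431]
tcp_rot: [1.27, 2.339, -0.336]
wrist_force: [-1.7, 2.0, 2.3]
width: -0.002
grip_force: 2.1
```

Request:
play_rows --rows '[[[0,0,0],[0,0,0]],[[0,-0.02,-0.03],[0,0,0]],[[0,-0.02,-0.12],[0,0,0]],[[0,-0.02,-0.24],[0,0,0]],[[0,0.02,-0.32],[0,0,0]],[[0,0.07,-0.32],[0,0,0]],[[0,0.07,-0.32],[0,0,0]],[[0,0.07,-0.32],[0,0,0]]]'

```text
time: 14.37
tool_pos: [0.5159, -0.026, 0.2121]
tcp_rot: [1.27, 2.339, -0.337]
wrist_force: [-0.1, 0.6, -0.6]
width: 0.001
grip_force: 0.0
```

Run:
```python
from h import *
s=bot.read_state();p0,R0=cur();print(s['time'],toloc(p0));capsee('G')
cap=loc(.048,.002,.142);print(rel(p0,R0,cap+.018*RT[:,2],RT))
```

```text
14.3667 [ 0.0069914  -0.00111331  0.21212415]
w G [321.8, 249.3] [0.0492 0.0028 0.1405] az 3.2 r 0.0493
w G [361.7, 319.9] [0.1562 0.0428 0.1405] az 15.3 r 0.1619
s G [314.7, 211.6] [-0.0232 -0.0385  0.1405] az -121.1 r 0.045
s G [288.1, 220.4] [0.0435 0.0032 0.1405] az 4.2 r 0.0436
([-0.002, 0.012, 0.397], [0.002, -0.002, -0.0])
```

Request:
play_rows --rows '[[[-0.002,0.016,0.02],[0,0,0]],[[-0.002,0.016,0.05],[0,0,0]],[[-0.002,0.016,0.11],[0,0,0]],[[-0.002,0.016,0.2],[0,0,0]],[[-0.002,0.016,0.28],[0,0,0]],[[-0.002,0.016,0.34],[0,0,0]],[[-0.002,0.016,0.38],[0,0,0]],[[-0.002,0.016,0.395],[0,0,0]],[[-0.002,0.016,0.395],[0,0,0]]]' --claw 0.06 --newtons 40

```text
time: 15.22
tool_pos: [0.5458, -0.0661, 0.125]
tcp_rot: [1.272, 2.341, -0.34]
wrist_force: [0.4, 0.4, 0.1]
width: 0.528
grip_force: 0.0
```

Request:
play_rows --rows '[[[0,0,0],[0,0,0]],[[0,0,0],[0,0,0]],[[0,0,0],[0,0,0]],[[0,0,0],[0,0,0]],[[0,0,0],[0,0,0]],[[0,0,0],[0,0,0]],[[0,0,-0.02],[0,0,0]],[[0,0,-0.05],[0,0,0]],[[0,0,-0.09],[0,0,0]],[[0,0,-0.14],[0,0,0]],[[0,0,-0.2],[0,0,0]],[[0,0,-0.27],[0,0,0]],[[0,0,-0.34],[0,0,0]],[[0,0,-0.41],[0,0,0]],[[0,0,-0.47],[0,0,0]],[[0,0,-0.53],[0,0,0]],[[0,0,-0.56],[0,0,0]],[[0,0,-0.56],[0,0,0]]]' --claw -1

```text
time: 16.72
tool_pos: [0.5091, -0.0058, 0.2504]
tcp_rot: [1.269, 2.337, -0.332]
wrist_force: [0.2, 0.1, 0.1]
width: 0.251
grip_force: 39.3
```

Run:
```python
from h import *
s=bot.read_state();p0,R0=cur();print(s['time'],toloc(p0),s['width'],s['grip_force']);capsee('G')
w=grab('wrist');print(blobs(w,(45,100,60),(80,255,255),200))
RV=tilt(U,0);A=np.array([.404,.236,.3]);print(rel(p0,R0,A,RV))
```

```text
16.7167 [-0.01359186  0.00421854  0.25043038] 0.2507988089662261 39.27607047138736
w G [316.3, 324.4] [0.2194 0.0048 0.1405] az 1.3 r 0.2194
s G [314.6, 211.7] [-0.0229 -0.038   0.1405] az -121.1 r 0.0443
[([251.2, 160.5], [232, 141, 40, 40, 1194]), ([316.3, 324.5], [291, 293, 52, 64, 2826])]
([0.803, 0.177, -0.69], [0.008, 0.666, -0.0])
```

Request:
play_rows --rows '[[[0.09,0,-0.12],[0,0,0]],[[0.2,0.01,-0.25],[0,0,0]],[[0.32,0.03,-0.35],[0,0.1,0]],[[0.44,0.06,-0.45],[0,0.22,0]],[[0.55,0.09,-0.53],[0,0.34,0]],[[0.65,0.12,-0.6],[0,0.46,0]],[[0.74,0.15,-0.66],[0,0.57,0]],[[0.8,0.17,-0.7],[0,0.64,0]],[[0.845,0.177,-0.71],[0.008,0.666,0]],[[0.845,0.177,-0.71],[0.008,0.666,0]],[[0.845,0.177,-0.71],[0.008,0.666,0]]]'

```text
time: 17.78
tool_pos: [0.3972, 0.2439, 0.2949]
tcp_rot: [-1.5, -2.757, 0.011]
wrist_force: [0.6, 0.3, -0.7]
width: 0.252
grip_force: 39.4
```

Run:
```python
from h import *
s=bot.read_state();print(s['time'],s['tool_pos'],s['q'].round(2),s['width'])
p0,R0=cur();RV=tilt(U,0);print(rel(p0,R0,np.array([.398,.245,.101]),RV))
w=grab('wrist');h=cv2.cvtColor(w['image'],cv2.COLOR_RGB2HSV);m=cv2.inRange(h,(50,150,60),(75,255,255));m[285:]=0
ct=max(cv2.findContours(m,0,1)[0],key=cv2.contourArea);print(cv2.boundingRect(ct))
P=np.array([onplane(w,*q[0],.128)[:2] for q in cv2.convexHull(ct)]).astype(np.float32);print(P.min(0),P.max(0),cv2.minEnclosingCircle(P))
```

```text
17.7833 [0.39721525 0.24387908 0.2949215 ] [ 0.5  -0.17  1.94 -0.    1.38 -0.08] 0.2520364396013376
([0.002, 0.011, 0.776], [-0.009, 0.001, -0.002])
(256, 158, 135, 127)
[0.34165454 0.1752548 ] [0.47185498 0.30531535] ((0.40630602836608887, 0.24020452797412872), 0.06566557288169861)
```

Request:
play_rows --rows '[[[0.002,0.012,0.06],[0,0,0]],[[0.002,0.012,0.15],[0,0,0]],[[0.002,0.012,0.26],[0,0,0]],[[0.002,0.012,0.37],[0,0,0]],[[0.002,0.012,0.48],[0,0,0]],[[0.002,0.012,0.58],[0,0,0]],[[0.002,0.012,0.66],[0,0,0]],[[0.002,0.012,0.72],[0,0,0]],[[0.002,0.012,0.76],[0,0,0]],[[0.002,0.012,0.776],[0,0,0]],[[0.002,0.012,0.776],[0,0,0]],[[0.002,0.012,0.776],[0,0,0]]]'

```text
time: 18.83
tool_pos: [0.3996, 0.2467, 0.1032]
tcp_rot: [-1.5, -2.758, 0.004]
wrist_force: [-0.2, 0.3, -0.4]
width: 0.25
grip_force: 39.4
```

Request:
play_rows --rows '[[[0,0,0],[0,0,0]],[[0,0,0],[0,0,0]],[[0,0,0],[0,0,0]],[[0,0,0],[0,0,0]],[[0,0,-0.1],[0,0,0]],[[0,0,-0.25],[0,0,0]],[[0,0,-0.4],[0,0,0]],[[0,0,-0.55],[0,0,0]],[[0,0,-0.7],[0,0,0]],[[0,0,-0.7],[0,0,0]],[[0,0,-0.7],[0,0,0]]]' --claw -0.05

```text
time: 19.75
tool_pos: [0.4016, 0.2479, 0.2813]
tcp_rot: [1.501, 2.759, 0.005]
wrist_force: [0.2, -0.1, -0.5]
width: 0.474
grip_force: 0.0
```

Run:
```python
from h import *
s=bot.read_state();p0,R0=cur();a=np.radians(-155);print(s['time'],p0);arc(p0,R0,loc(.051*np.cos(a),.051*np.sin(a),.141))
w=grab('wrist');cv2.imwrite('pics/w7.png',w['image'][:,:,::-1]);t=grab('top')
# white tube / cap inside bucket, top view
h=cv2.cvtColor(t['image'],cv2.COLOR_RGB2HSV);m=cv2.inRange(h,(0,0,120),(180,90,255));k=np.zeros_like(m);k[262:322,196:256]=m[262:322,196:256]
ys,xs=np.nonzero(k);print('tube px in bucket',len(xs),[onplane(t,x,y,.05)[:2].round(3).tolist() for x,y in((xs.mean(),ys.mean()),(xs[ys.argmin()],ys.min()),(xs[ys.argmax()],ys.max()))] if len(xs) else 0)
w2=cv2.cvtColor(w['image'],cv2.COLOR_RGB2HSV)
m=cv2.inRange(w2,(0,0,130),(180,70,255));g=cv2.inRange(w2,(50,120,50),(80,255,255))
gh=np.zeros_like(g);cv2.fillConvexPoly(gh,cv2.convexHull(max(cv2.findContours(g,0,1)[0],key=cv2.contourArea)),255);x,y=np.nonzero(cv2.bitwise_and(m,gh))[::-1];print(len(x),x.mean() if len(x) else 0,y.mean() if len(x) else 0,cv2.boundingRect(gh))
```

```text
19.75 [0.40159778 0.24785518 0.28133741]
to A ([-0.715, -0.294, 0.144], [0.004, -0.667, -0.003])
A>P [-0.0, 0.0, 0.48]
[[[-0.015, -0.031, 0.009], [0, 0, 0]], [[-0.035, -0.058, 0.02], [0, 0, 0]], [[-0.059, -0.081, 0.034], [0, 0, 0]], [[-0.085, -0.099, 0.049], [0, 0, 0]], [[-0.114, -0.111, 0.066], [0, 0, 0]], [[-0.144, -0.117, 0.083], [0, 0, 0]], [[-0.175, -0.117, 0.101], [0, 0, 0]], [[-0.205, -0.111, 0.118], [0, 0, 0]], [[-0.234, -0.099, 0.135], [0, 0, 0]], [[-0.261, -0.081, 0.151], [0, 0, 0]], [[-0.284, -0.059, 0.164], [0, 0, 0]], [[-0.304, -0.032, 0.176], [0, 0, 0]], [[-0.313, -0.016, 0.181], [0, 0, 0]], [[-0.319, -0.003, 0.184], [0, 0, 0]], [[-0.322, 0.005, 0.186], [0, 0, 0]], [[-0.324, 0.01, 0.187], [0, 0, 0]], [[-0.324, 0.01, 0.187], [0, 0, 0]]]
tube px in bucket 360 [[0.372, 0.282], [0.462, 0.323], [0.323, 0.295]]
73 313.027397260274 195.43835616438355 (246, 160, 140, 135)
```

Request:
play_rows --rows '[[[-0.06,-0.02,0.0],[0,-0.06,0]],[[-0.16,-0.06,0.0],[0,-0.16,0]],[[-0.28,-0.11,0.02],[0,-0.3,0]],[[-0.41,-0.17,0.05],[0,-0.44,0]],[[-0.54,-0.22,0.09],[0,-0.55,0]],[[-0.65,-0.27,0.12],[0.004,-0.63,0]],[[-0.715,-0.294,0.144],[0.004,-0.667,-0.003]],[[-0.715,-0.294,0.144],[0.004,-0.667,-0.003]],[[-0.715,-0.294,0.144],[0.004,-0.667,-0.003]]]' --claw -1

```text
time: 20.6
tool_pos: [0.4333, 0.0561, 0.2391]
tcp_rot: [1.27, 2.346, -0.354]
wrist_force: [0.9, 0.4, 0.3]
width: 0.001
grip_force: 0.0
```

Run:
```python
from h import *
s=bot.read_state();p0,R0=cur();a=np.radians(-155);print(s['time'],toloc(p0),rel(p0,R0,loc(.051*np.cos(a),.051*np.sin(a),.142),RT));capsee('G')
w=grab('wrist');print(blobs(w,(45,100,60),(80,255,255),150))
```

```text
20.6 [-0.10682641 -0.02564138  0.23908647] ([-0.017, 0.021, 0.457], [-0.014, -0.003, 0.007])
w G [300.4, 257.4] [-0.0213 -0.0411  0.1405] az -117.4 r 0.0463
s G [314.6, 211.7] [-0.0229 -0.038   0.1405] az -121.1 r 0.0443
[([187.1, 54.1], [167, 43, 41, 24, 891]), ([297.5, 255.4], [283, 241, 30, 30, 645])]
```

Request:
play_rows --rows '[[[-0.017,0.021,0.1],[-0.014,0,0.007]],[[-0.017,0.021,0.22],[-0.014,0,0.007]],[[-0.017,0.021,0.33],[-0.014,0,0.007]],[[-0.017,0.021,0.41],[-0.014,0,0.007]],[[-0.017,0.021,0.45],[-0.014,0,0.007]],[[-0.017,0.021,0.46],[-0.014,0,0.007]],[[-0.017,0.021,0.46],[-0.014,0,0.007]],[[-0.017,0.021,0.46],[-0.014,0,0.007]]]'

```text
time: 21.42
tool_pos: [0.4731, 0.0087, 0.1454]
tcp_rot: [1.27, 2.336, -0.332]
wrist_force: [0.3, 0.2, 0.6]
width: -0.0
grip_force: 0.0
```

Request:
play_rows --rows '[[[-0.008,-0.016,0.005],[0,0,0]],[[-0.02,-0.038,0.012],[0,0,0]],[[-0.035,-0.058,0.02],[0,0,0]],[[-0.059,-0.081,0.034],[0,0,0]],[[-0.085,-0.099,0.049],[0,0,0]],[[-0.114,-0.111,0.066],[0,0,0]],[[-0.144,-0.117,0.083],[0,0,0]],[[-0.175,-0.117,0.101],[0,0,0]],[[-0.205,-0.111,0.118],[0,0,0]],[[-0.234,-0.099,0.135],[0,0,0]],[[-0.261,-0.081,0.151],[0,0,0]],[[-0.273,-0.07,0.157],[0,0,0]],[[-0.284,-0.059,0.164],[0,0,0]],[[-0.295,-0.046,0.17],[0,0,0]],[[-0.304,-0.032,0.176],[0,0,0]],[[-0.31,-0.022,0.179],[0,0,0]],[[-0.315,-0.012,0.182],[0,0,0]],[[-0.319,-0.003,0.184],[0,0,0]],[[-0.321,0.002,0.186],[0,0,0]],[[-0.321,0.002,0.186],[0,0,0]]]'

```text
time: 23.08
tool_pos: [0.5232, -0.0695, 0.1442]
tcp_rot: [1.27, 2.337, -0.334]
wrist_force: [-2.5, 3.5, 6.5]
width: 0.001
grip_force: 3.9
```

Request:
play_rows --rows '[[[0,0,0],[0,0,0]],[[0,-0.02,-0.03],[0,0,0]],[[0,-0.02,-0.12],[0,0,0]],[[0,-0.02,-0.24],[0,0,0]],[[0,0.02,-0.32],[0,0,0]],[[0,0.07,-0.32],[0,0,0]],[[0,0.07,-0.32],[0,0,0]],[[0,0.07,-0.32],[0,0,0]]]'

```text
time: 23.75
tool_pos: [0.5149, -0.0267, 0.2128]
tcp_rot: [1.27, 2.339, -0.336]
wrist_force: [-0.9, 0.3, -0.6]
width: -0.001
grip_force: 0.0
```

Run:
```python
from h import *
s=bot.read_state();p0,R0=cur();print(s['time'],toloc(p0));capsee('G')
cap=loc(.048,.003,.142);print(rel(p0,R0,cap+.018*RT[:,2],RT))
```

```text
23.75 [ 0.00712791 -0.00231152  0.21280347]
w G [315.8, 248.0] [ 0.0487 -0.0026  0.1405] az -3.1 r 0.0488
w G [362.3, 319.6] [0.1571 0.0425 0.1405] az 15.1 r 0.1628
s G [287.8, 219.4] [ 0.0437 -0.0027  0.1405] az -3.6 r 0.0438
([-0.001, 0.02, 0.399], [0.004, -0.002, -0.001])
```

Run:
```python
from h import *
p0,R0=cur();b=np.radians(-57-3.5);R2=tilt(np.array([np.cos(b),np.sin(b),0]))
cap=loc(.048,-.0026,.142);print(rel(p0,R0,cap+.018*R2[:,2],R2))
```

```text
([-0.003, 0.0, 0.395], [0.04, -0.003, 0.066])
```

Request:
play_rows --rows '[[[-0.003,0.0,0.02],[0.04,0,0.066]],[[-0.003,0.0,0.05],[0.04,0,0.066]],[[-0.003,0.0,0.11],[0.04,0,0.066]],[[-0.003,0.0,0.2],[0.04,0,0.066]],[[-0.003,0.0,0.28],[0.04,0,0.066]],[[-0.003,0.0,0.34],[0.04,0,0.066]],[[-0.003,0.0,0.38],[0.04,0,0.066]],[[-0.003,0.0,0.395],[0.04,0,0.066]],[[-0.003,0.0,0.395],[0.04,0,0.066]]]' --claw 0.06 --newtons 40

```text
time: 24.6
tool_pos: [0.5421, -0.0691, 0.1266]
tcp_rot: [1.344, 2.305, -0.358]
wrist_force: [-0.6, -0.4, 0.1]
width: 0.532
grip_force: 0.0
```

Request:
play_rows --rows '[[[0,0,0],[0,0,0]],[[0,0,0],[0,0,0]],[[0,0,0],[0,0,0]],[[0,0,0],[0,0,0]],[[0,0,0],[0,0,0]],[[0,0,0],[0,0,0]],[[0,0,-0.02],[0,0,0]],[[0,0,-0.05],[0,0,0]],[[0,0,-0.09],[0,0,0]],[[0,0,-0.14],[0,0,0]],[[0,0,-0.2],[0,0,0]],[[0,0,-0.27],[0,0,0]],[[0,0,-0.34],[0,0,0]],[[0,0,-0.41],[0,0,0]],[[0,0,-0.47],[0,0,0]],[[0,0,-0.53],[0,0,0]],[[0,0,-0.56],[0,0,0]],[[0,0,-0.56],[0,0,0]]]' --claw -1

```text
time: 26.1
tool_pos: [0.5093, -0.0064, 0.252]
tcp_rot: [1.341, 2.302, -0.35]
wrist_force: [0.6, -0.4, 0.2]
width: 0.255
grip_force: 39.6
```

Run:
```python
from h import *
s=bot.read_state();p0,R0=cur();print(s['time'],toloc(p0),s['width'],s['grip_force'])
w=grab('wrist');print(blobs(w,(45,100,60),(80,255,255),200))
# first green tube in bucket, seen in w7 taken from TCP (.4016,.2479,.2813)
RV=tilt(U,0);T=np.eye(4);T[:3,:3]=RV;T[:3,3]=[.4016,.2479,.2813];c=dict(w);c['T']=T@w['mount']
c['image']=cv2.imread('pics/w7.png')[:,:,::-1].copy();print('white part',onplane(c,313,195,.05),onplane(c,313,195,.09))
A=np.array([.404,.236,.3]);print(rel(p0,R0,A,RV))
cv2.imwrite('pics/w7c.png',cv2.resize(cv2.imread('pics/w7.png')[130:330,210:430],None,fx=2.5,fy=2.5))
```

```text
26.1 [-0.01303809  0.0040289   0.25198132] 0.25489259598218084 39.6040410301066
[([316.5, 320.5], [291, 289, 52, 64, 2803])]
white part [0.39275938 0.25441766 0.05      ] [0.38887833 0.26109815 0.09      ]
([0.815, 0.115, -0.691], [-0.01, 0.666, -0.075])
```

View pics/w7c.png

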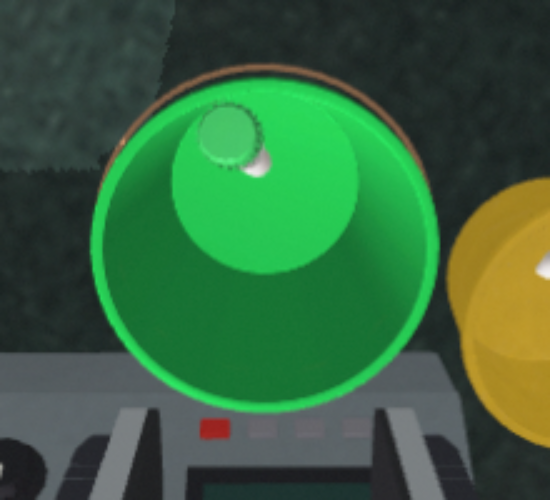

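The crop shows the first green tube in the bucket, leaning to the far side (cap at crop (230,135)). The second goes in the opposite half.

Request:
play_rows --rows '[[[0.09,0,-0.12],[0,0,0]],[[0.2,0.01,-0.25],[0,0,0]],[[0.31,0.02,-0.35],[0,0.1,-0.01]],[[0.42,0.04,-0.44],[0,0.22,-0.02]],[[0.52,0.06,-0.52],[0,0.34,-0.03]],[[0.61,0.08,-0.59],[0,0.46,-0.05]],[[0.68,0.1,-0.64],[0,0.57,-0.07]],[[0.72,0.11,-0.65],[-0.01,0.64,-0.075]],[[0.742,0.115,-0.65],[-0.01,0.666,-0.075]],[[0.742,0.115,-0.65],[-0.01,0.666,-0.075]],[[0.742,0.115,-0.65],[-0.01,0.666,-0.075]]]'

```text
time: 27.07
tool_pos: [0.4136, 0.2158, 0.2964]
tcp_rot: [-1.501, -2.756, 0.01]
wrist_force: [-0.3, 0.6, -0.3]
width: 0.248
grip_force: 39.6
```

Run:
```python
from h import *
s=bot.read_state();print(s['time'],s['tool_pos'],s['width'])
p0,R0=cur();RV=tilt(U,0);print(rel(p0,R0,np.array([.417,.2195,.101]),RV))
w=grab('wrist');h=cv2.cvtColor(w['image'],cv2.COLOR_RGB2HSV);g=cv2.inRange(h,(50,120,50),(80,255,255));g[285:]=0
gh=np.zeros_like(g);cv2.fillConvexPoly(gh,cv2.convexHull(max(cv2.findContours(g,0,1)[0],key=cv2.contourArea)),255)
m=cv2.inRange(h,(0,0,130),(180,110,255));m=cv2.bitwise_and(m,gh);n,l,st,ce=cv2.connectedComponentsWithStats(m)
for i in range(1,n):
    if st[i][4]>15: print(st[i],onplane(w,*ce[i],.1).round(3))
save(w,'w8.png')
```

```text
27.0667 [0.41359305 0.21577889 0.29636004] 0.2480675981310936
([0.005, 0.025, 0.781], [-0.009, 0.0, -0.004])
[310 153  17  19 164] [0.389 0.259 0.1  ]
[300 239  23  19 313] [0.43  0.178 0.1  ]
```

Request:
play_rows --rows '[[[0.005,0.02,0.06],[0,0,0]],[[0.005,0.02,0.15],[0,0,0]],[[0.005,0.02,0.26],[0,0,0]],[[0.005,0.02,0.37],[0,0,0]],[[0.005,0.02,0.48],[0,0,0]],[[0.005,0.02,0.58],[0,0,0]],[[0.005,0.02,0.66],[0,0,0]],[[0.005,0.02,0.72],[0,0,0]],[[0.005,0.02,0.76],[0,0,0]],[[0.005,0.02,0.781],[0,0,0]],[[0.005,0.02,0.781],[0,0,0]],[[0.005,0.02,0.781],[0,0,0]]]'

```text
time: 28.12
tool_pos: [0.4171, 0.2204, 0.103]
tcp_rot: [-1.5, -2.758, 0.005]
wrist_force: [-0.6, -1.2, 0.6]
width: 0.25
grip_force: 39.6
```

Request:
play_rows --rows '[[[0,0,0],[0,0,0]],[[0,0,0],[0,0,0]],[[0,0,0],[0,0,0]],[[0,0,0],[0,0,0]],[[0,0,-0.1],[0,0,0]],[[0,0,-0.25],[0,0,0]],[[0,0,-0.4],[0,0,0]],[[0,0,-0.55],[0,0,0]],[[0,0,-0.75],[0,0,0]],[[0,0,-0.9],[0,0,0]],[[0,0,-0.9],[0,0,0]],[[0,0,-0.9],[0,0,0]],[[0,0,-0.9],[0,0,0]]]' --claw -0.1

```text
time: 29.2
tool_pos: [0.4177, 0.2206, 0.3278]
tcp_rot: [-1.501, -2.758, 0.004]
wrist_force: [0.3, -0.7, -1.2]
width: 0.45
grip_force: 0.0
```

Run:
```python
from h import *
s=bot.read_state();print(s['time'],s['tool_pos'],s['width'],s['wrist_force'])
w=grab('wrist');save(w,'w9.png');h=cv2.cvtColor(w['image'],cv2.COLOR_RGB2HSV)
g=cv2.inRange(h,(50,120,50),(80,255,255));ct=max(cv2.findContours(g,0,1)[0],key=cv2.contourArea)
P=np.array([onplane(w,*q[0],.128)[:2] for q in cv2.convexHull(ct)]).astype(np.float32);print('bucket',cv2.minEnclosingCircle(P))
gh=np.zeros_like(g);cv2.fillConvexPoly(gh,cv2.convexHull(ct),255)
m=cv2.bitwise_and(cv2.inRange(h,(0,0,110),(180,115,255)),gh);n,l,st,ce=cv2.connectedComponentsWithStats(m)
for i in range(1,n):
    if st[i][4]>12: print(st[i],onplane(w,*ce[i],.1).round(3))
t=grab('top');y=cv2.inRange(cv2.cvtColor(t['image'],cv2.COLOR_RGB2HSV),(15,120,80),(32,255,255));y[:195]=0;y[265:]=0;y[:,250:]=0
ct=max(cv2.findContours(y,0,1)[0],key=cv2.contourArea);P=np.array([onplane(t,*q[0],.082)[:2] for q in cv2.convexHull(ct)]).astype(np.float32);print('tub',cv2.minEnclosingCircle(P))
```

```text
29.2 [0.41770501 0.22060689 0.32784664] 0.4503178002237812 [ 0.28503817 -0.69325145 -1.21277285]
bucket ((0.4067780077457428, 0.23975014686584473), 0.06570335477590561)
[305 153  16  17 151] [0.389 0.259 0.1  ]
[289 163  25  29 328] [0.388 0.237 0.1  ]
tub ((0.5527712106704712, 0.282929003238678), 0.06927335262298584)
```

Request:
play_rows --rows '[[[0,0,0],[0,0,0]],[[0,0,0],[0,0,0]],[[0,0,0],[0,0,0]],[[0,0,0],[0,0,0]],[[0,0,0],[0,0,0]],[[0,0,0],[0,0,0]]]'

```text
time: 29.8
tool_pos: [0.4176, 0.2206, 0.3273]
tcp_rot: [-1.5, -2.757, 0.006]
wrist_force: [1.0, -0.7, 0.1]
width: 0.447
grip_force: 0.0
```

```bash
python3 -c "
from workcell import bot
print(bot.finish_job())"
```

```text
the job is handed in; nothing more can be done
None
```

The job is handed in at 29.8 s of the 72 s: both green-capped tubes are in the green bucket and the yellow one is in the yellow tub, each lowered in bottom end first; no contact with the lid showed in the force readings, and the camera checks show both containers standing.

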